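# Change specimens and hold the magnifier in focus

## Robot

A 6-joint arm with a two-finger parallel gripper is mounted at the origin on the work surface. World frame = base frame: x ahead of the robot, y to its left, z up, the work surface at z = 0. Lengths are in m, angles in rad, forces in N, time in s.
With the tool pointing down it reaches from about 0.375 to 0.9 m from the base axis. Payload 3.1 kg.
Tool frame: the origin (TCP) lies at the very end of the fingers, on their centre line; the grasp point (between the pads) lies 19 mm behind it; z points along the fingers, y is the direction in which the jaws open and shut (so a half turn about z gives the same grasp; the last joint's range is limited). The gripper opens to 85 mm and grips with 20 to 120 N. Pads are 22 mm wide; open, the fingers measure 114 mm over their backs; the gripper's body (76 mm by 85 mm) begins 54 mm behind the grasp point. The pads swing forward as they close: fully open they stand 13 mm farther back than shut.
Start: joints at [-1.448, 0.527, 1.433, -0, 1.181, -0.178], TCP at [0.185, -0.597, 0.231] pointing down, gripper open.
Joint ranges: [-3.08, 3.08], [-0.75, 2.2], [0.22, 2.44], [-1.43, 4.57], [0, 2.65], [-2.85, 2.85]. Speed limits (rad/s): [2.79, 2.79, 3.14, 3.14, 3.14, 3.14].

## Interface

Orientations are given as a unit quaternion [x, y, z, w].
In Python, from station import manip gives the robot as it stands.
- The arm moves only by the tool send_rows, never from a script. Its argument "motion" is a list of rows, each an object with "gripper": the finger opening in mm, from 0 to 85.4; "travel": the shift along the tool's x, y, z in mm, a list of three; "rotation": the turn, a rotation vector about the tool's x, y, z in degrees, a list of three. In form: [{"gripper": gripper, "travel": [x, y, z], "rotation": [ax, ay, az]}, ...]. A call has 1 to 12 rows; each row shifts and turns the commanded pose from where the row before left it, along the tool's axes as they then stand; what a row does not reach is not made up. A row lasts 1/12 s, in which the tool goes at most 41.7 mm and 7.16 degrees, less where a joint would pass 70% of its speed; a pose out of reach is approached as far as the arm can. A call is refused whole if a number of a shift passes 41.7 or a number of a turn 7.16, either way. A call with a gripper value outside its range is refused whole. The fingers move at their own pace and stop on an object; "newtons" is the grip in N (left out, the last holds). Time passes only in rows, so rows that do not move let the fingers close. It gives the time, the measured TCP pose, the force and the opening at its end, in the units of the state.
- manip.sense(): the state, without advancing time (a new reading comes with each control period).
- manip.snapshot(name): name is "scene" or "top" or "wrist"; returns the picture (400x640x3 uint8, red, green, blue); there is no depth.
- manip.calibration(name): a dict with "fx", "fy", "cx", "cy" (pixels), "cam_to_world" (4x4, takes a point from camera to world coordinates). Camera axes: x right, y down, z forward; pixel columns grow to the right and rows downward; lengths in m; the calibration is good to about 2 mm. A picture is of the moment at which its call begins: read the wrist's pose just before it. calibration takes no time and is no camera call; for the wrist camera it gives the pose at the moment of the call.
- manip.sign_off(): hands the job in, once; it reports no verdict.
The state is a dict: "t": time; "q": joint angles; "qd": joint speeds; "tau": joint torques, N m; "tcp_pos": TCP position; "tool_rot": TCP orientation; "force": force on the tool from outside, world axes, zero at the start; "ft_torque": the same for the moment, N m; "finger_gap": opening from 0.0 (shut) to 1.0 (fully open).
Only numpy, scipy, OpenCV 4.12 (cv2) and the standard library are available. Lean on these libraries where they do the work, as an engineer would, in place of code of your own. Each camera call takes 0.05 s, during which the arm holds its last target. There are 200 camera calls.

## Task

The stag beetle block (white card) on the tile is done with: lay it flat in the free place of the specimen tray, and lay the green chafer block (yellow card) from the tray flat in the middle of the tile in its stead. Then pick up the magnifier by its handle and hold it level with its glass centred over the chafer block, at the focal height marked by the blue pointer on the rule; finish while still holding it there, steady and touching nothing else. Leave the pointer as it is set, do not drop anything or tip the blocks over, and do not disturb the other things on the bench or in the tray.

Things in the scene. Friction and masses are not known exactly. Their poses are not given: they have to be found in the camera images.
- stag_block: Specimen block, finished with: clear resin with a black stag beetle over a WHITE backing card; starts lying on the white tile. 73 mm long (its x axis, the insect's head at +x), 41 mm wide (y), 24 mm tall, about 85 g. Origin: centre of the underside, z up.
- chafer_block: Specimen block to be looked at next: clear resin with a green chafer over a YELLOW backing card; starts in the tray, in the middle place or in the end place away from the free one. 73 mm long (its x axis, the insect's head at +x), 41 mm wide (y), 24 mm tall, about 85 g. Origin: centre of the underside, z up.
- scorpion_block: Specimen block to leave alone in the tray: clear resin with a brown scorpion over a BLUE backing card. 73 mm long (its x axis, the insect's head at +x), 41 mm wide (y), 24 mm tall, about 85 g. Origin: centre of the underside, z up.
- tray: Shallow grey specimen tray, fixed to the bench, 115 mm (x) by 285 mm (y), with three equal places side by side along its y axis, each about 107 x 90 mm inside; floor 4 mm thick, outer walls and dividers 4 mm thick with their tops 10 mm above the bench. It may be to the robot's left or right. Origin: centre of its underside.
- free_place (a point): Centre of the inner floor of the tray's empty end place (4 mm above the bench); its axes are the tray's, y along the row of places.
- tile: White glazed viewing tile, fixed, 110 x 110 x 8 mm. Origin: centre of its underside, on the bench; its top is 8 mm above that.
- rule_stand: Upright white 30 mm wide, 5 mm thick rule with black ticks, in a grey cast base (60 mm in x by 90 mm in y, 16 mm high), fixed behind the tile as seen from the robot; top of the rule 196 mm above the bench. Origin: centre of the base's underside.
- focus_mark (a point): Tip of the blue sliding pointer on the rule (blue saddle 44 mm wide, 19 mm thick and 16 mm high, its thin pointer at mid height reaching 37 mm out of the rule's centre plane towards the tile, and a brass screw standing 12 mm out of the saddle's +y end). Its height is the focal height for the magnifier's glass; it differs from start to start, about 100 to 140 mm above the bench. The saddle slides on the rule if pushed with about 3 N: it is to stay as set.
- magnifier: Hand magnifier with batteries in its handle, lying flat on the bench to the left or right: steel rim 72 mm outside diameter and 14 mm high, glass 62 mm across, black handle 24 mm wide (y), 20 mm high (its underside level with the rim's), from 45 to 154 mm from the glass centre along -x; about 125 g, balanced about 77 mm from the glass centre along -x. Origin: under the glass centre, level with the underside; x points from handle to glass, z up when it lies on the bench.
- glass_centre (a point): Centre of the magnifier's glass, at mid thickness, 7 mm above the magnifier's underside.
- handle_grip (a point): A good place to hold the magnifier: on the handle's centre line, 78 mm from the glass centre, 10 mm above the underside.
- wash_bottle: Bystander, white squeeze wash bottle with red cap and spout, 66 mm diameter, 168 mm tall to the top of the cap, the spout rises to 200 mm; loose, to be left alone. Origin: centre of its underside.
- stain_bottle: Bystander, small amber bottle with green cap, 42 mm diameter, 85 mm tall; loose, to be left alone. Origin: centre of its underside.
- beaker: Bystander, small glass beaker, 68 mm diameter, 90 mm tall; loose, to be left alone. Origin: centre of its underside.
- slide_box: Bystander, blue slide box, 85 x 100 x 30 mm; loose, to be left alone. Origin: centre of its underside.
- petri_dishes: Bystander, two stacked small petri dishes, 60 mm diameter, 28 mm tall; loose, to be left alone. Origin: centre of its underside.
- forceps: Bystander, steel forceps lying on the bench, 120 mm long, 20 mm wide, 9 mm high; loose, to be left alone. Origin: centre of its underside.
Mind the look-alikes: they are no part of the job. What is shaped like the chafer_block but pink is not meant.

How it is judged:
By the outcome, as a careful person would: the job done as asked, in the order asked, and still so for the second after the job is handed in, while the arm keeps its last pose, push and grip.
It also fails if it takes over 72 s, if anything falls off the work surface, if the arm or the gripper's body presses on something with over 40 N, if the wrist force passes 120 N, or if a joint passes its speed limit or range.

## Working session

There is one attempt and no reset: what is moved stays moved. The work goes in short steps, Python scripts to look and compute and a tool call to move; the robot and the scene stay as the last step left them, time stands still between calls to the robot, and variables do not carry over. Pictures are saved under pics/ and viewed, about 8 in all and at most 12, crops included, and the job is handed in when it is done.

Besides the shell and the picture viewer there is one more tool, called after ">>>" as name(argument=value, ...) on one line, values as JSON. send_rows: Moves the arm, as the interface text tells. Its arguments: {"type":"object","properties":{"motion":{"type":"array","items":{"type":"object","properties":{"gripper":{"type":"number"},"travel":{"type":"array","items":{"type":"number"}},"rotation":{"type":"array","items":{"type":"number"}}}}},"newtons":{"type":"number"}},"required":["motion"]}

```bash
mkdir -p pics; ls; python3 - <<'E'
from station import manip
import cv2,numpy as np
for n in("scene","top"):
    im=manip.snapshot(n); cv2.imwrite(f"pics/{n}0.png",im[...,::-1])
    c=manip.calibration(n); print(n,c["fx"],c["cx"],c["cy"],np.round(c["cam_to_world"],3).tolist())
s=manip.sense(); print(s["t"],s["tcp_pos"],s["tool_rot"],s["finger_gap"],s["force"])
E
```

```text
pics
scene 458.7536158782519 317.5153485741958 193.85557226287557 [[-0.835, 0.39, -0.388, 1.012], [0.55, 0.606, -0.575, 0.664], [0.011, -0.694, -0.72, 0.998], [0.0, 0.0, 0.0, 1.0]]
top 517.6386027351956 314.91942043672594 206.04985009536273 [[0.011, -0.994, 0.113, 0.363], [-1.0, -0.011, -0.001, -0.057], [0.002, -0.113, -0.994, 1.784], [0.0, 0.0, 0.0, 1.0]]
0.1 [ 0.18513205 -0.59627878  0.23042742] [ 9.88711106e-01  1.49831293e-01  3.38876474e-05 -9.65308974e-04] 1.002109347004002 [-0.27617332  0.00266083 -0.963935  ]
```

View pics/top0.png

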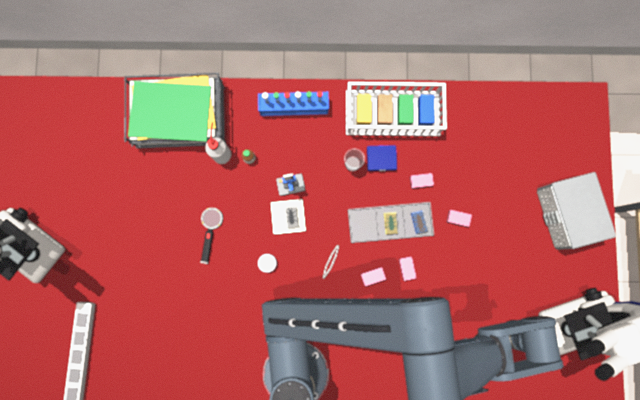

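View pics/scene0.png

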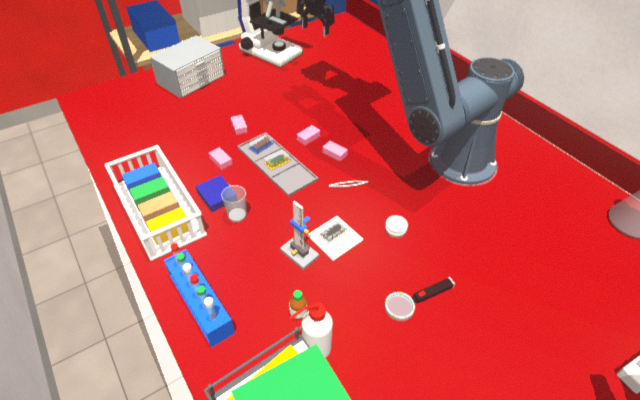

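Top view: the stag block is on the tile at (291,216). In the tray (390,222) the free place is at (362,222), the chafer on its yellow card at (391,222) and the scorpion at (419,222). The magnifier glass is at (211,218) and its handle at (206,248). The rule is at (290,184).

Chafer candidates are the yellow block at (391,222), the scorpion (419,222) and pink decoys at (422,181), (459,217), (373,276) and (407,268). I choose (391,222), and the white-carded block at (291,216) as the stag.

```bash
cat > h.py <<'E'
import numpy as np,cv2
from scipy.spatial.transform import Rotation as R
from station import manip
def ray(cal,uv):
    T=np.array(cal["cam_to_world"]); d=T[:3,:3]@[(uv[0]-cal["cx"])/cal["fx"],(uv[1]-cal["cy"])/cal["fy"],1]
    return T[:3,3],d
def plane(cal,uv,z):
    o,d=ray(cal,uv); return o+d*(z-o[2])/d[2]
def project(cal,p):
    T=np.array(cal["cam_to_world"]); q=T[:3,:3].T@(np.array(p)-T[:3,3]); return q[:2]/q[2]*[cal["fx"],cal["fy"]]+[cal["cx"],cal["cy"]]
def delta(p,yaw):
    """total shift (tool axes before turning, mm) and turn (deg) from the present pose to TCP p, tool down, tool x at world angle yaw deg"""
    s=manip.sense(); r=R.from_quat(s["tool_rot"])
    t=R.from_euler('z',yaw,degrees=True)*R.from_euler('x',180,degrees=True)
    print("t %.2f"%s["t"],"tcp",np.round(s["tcp_pos"],4),"shift",np.round(1e3*r.inv().apply(np.array(p)-s["tcp_pos"]),1),"turn",np.round((r.inv()*t).as_rotvec(degrees=True),2))
E
python3 - <<'E'
from h import *
im=cv2.imread("pics/top0.png"); cal=manip.calibration("top")
P=lambda u,v,z:np.round(plane(cal,(u,v),z),3)
for n,u,v,z in[("stag",291,216,.032),("tile",288,217,.008),("chafer",391,222,.028),("free",362,223,.004),("scorp",419,222,.028),("glass",211,218,.014),("handle",206,247,.02),("rulebase",290,184,.016),("forceps",331,261,.005),("petri",267,263,.028),("wash",216,150,.16)]: print(n,P(u,v,z))
s=manip.sense();r=R.from_quat(s["tool_rot"]);print(r.as_matrix().round(3).tolist())
c=manip.calibration("wrist");T=np.array(c["cam_to_world"]);print(c["fx"],c["cx"],c["cy"])
print("cam in tool",r.inv().apply(T[:3,3]-s["tcp_pos"]).round(4),(r.inv().as_matrix()@T[:3,:3]).round(3).tolist())
E
```

```text
stag [0.527 0.021 0.032]
tile [0.525 0.033 0.008]
chafer [ 0.511 -0.319  0.028]
free [ 0.508 -0.223  0.004]
scorp [ 0.512 -0.414  0.028]
glass [0.518 0.296 0.014]
handle [0.419 0.309 0.02 ]
rulebase [0.639 0.027 0.016]
forceps [ 0.376 -0.117  0.005]
petri [0.367 0.1   0.028]
wash [0.724 0.259 0.16 ]
[[0.955, 0.296, -0.0], [0.296, -0.955, 0.002], [0.0, -0.002, -1.0]]
330.4758762767893 319.58844640022 201.57485142726762
cam in tool [ 0.0853 -0.0004 -0.1423] [[-0.0, -0.945, -0.328], [1.0, -0.0, 0.0], [-0.0, -0.328, 0.945]]
```

>>> send_rows(motion=[{"gripper":85,"travel":[26,-23,-5],"rotation":[0,0,0]},{"gripper":85,"travel":[26,-23,-5],"rotation":[0,0,0]},{"gripper":85,"travel":[26,-23,-5],"rotation":[0,0,0]},{"gripper":85,"travel":[26,-23,-5],"rotation":[0,0,0]},{"gripper":85,"travel":[26,-23,-5],"rotation":[0,0,0]},{"gripper":85,"travel":[26,-23,-5],"rotation":[0,0,0]},{"gripper":85,"travel":[26,-23,-5],"rotation":[0,0,0]},{"gripper":85,"travel":[26,-23,-5],"rotation":[0,0,0]},{"gripper":85,"travel":[26,-23,-5],"rotation":[0,0,0]},{"gripper":85,"travel":[26,-23,-5],"rotation":[0,0,0]},{"gripper":85,"travel":[26,-23,-5],"rotation":[0,0,0]},{"gripper":85,"travel":[26,-23,-5],"rotation":[0,0,0]}])

```text
t: 1.1
tcp_pos: [0.4018, -0.2391, 0.2913]
tool_rot: [0.989, 0.15, -0.0, -0.0]
force: [1.5, 0.2, -0.3]
finger_gap: 0.997
```

>>> send_rows(motion=[{"gripper":85,"travel":[26,-23,-5],"rotation":[0,0,0]},{"gripper":85,"travel":[26,-23,-5],"rotation":[0,0,0]},{"gripper":85,"travel":[26,-23,-5],"rotation":[0,0,0]},{"gripper":85,"travel":[0,0,0],"rotation":[0,0,-7]},{"gripper":85,"travel":[0,0,0],"rotation":[0,0,-7]},{"gripper":85,"travel":[0,0,0],"rotation":[0,0,-7]},{"gripper":85,"travel":[0,0,0],"rotation":[0,0,-7]},{"gripper":85,"travel":[0,0,0],"rotation":[0,0,-7]},{"gripper":85,"travel":[0,0,0],"rotation":[0,0,-7]},{"gripper":85,"travel":[0,0,0],"rotation":[0,0,-7]},{"gripper":85,"travel":[0,0,0],"rotation":[0,0,-7]},{"gripper":85,"travel":[0,0,0],"rotation":[0,0,-7]}])

```text
t: 2.1
tcp_pos: [0.4551, -0.1516, 0.3059]
tool_rot: [0.763, 0.647, -0.0, -0.001]
force: [-0.6, -0.2, 0.5]
finger_gap: 0.994
```

>>> send_rows(motion=[{"gripper":85,"travel":[0,0,0],"rotation":[0,0,-7]},{"gripper":85,"travel":[0,0,0],"rotation":[0,0,-7]},{"gripper":85,"travel":[0,0,0],"rotation":[0,0,-7]},{"gripper":85,"travel":[0,0,0],"rotation":[0,0,-7]},{"gripper":85,"travel":[0,0,0],"rotation":[0,0,-7]},{"gripper":85,"travel":[0,0,0],"rotation":[0,0,-7]},{"gripper":85,"travel":[0,0,0],"rotation":[0,0,-7]},{"gripper":85,"travel":[0,0,0],"rotation":[0,0,-7]},{"gripper":85,"travel":[0,0,0],"rotation":[0,0,-7]},{"gripper":85,"travel":[0,0,0],"rotation":[0,0,-7]},{"gripper":85,"travel":[0,0,0],"rotation":[0,0,-7]},{"gripper":85,"travel":[0,0,0],"rotation":[0,0,-7]}])

```text
t: 3.1
tcp_pos: [0.4551, -0.1516, 0.3059]
tool_rot: [0.134, 0.991, 0.0, -0.0]
force: [-0.3, 1.0, -0.3]
finger_gap: 0.995
```

```bash
python3 - <<'E'
from h import *
delta([.45,-.15,.30],180); print(manip.sense()["q"])
c=manip.calibration("wrist"); im=manip.snapshot("wrist")[...,::-1]; cv2.imwrite("pics/w1.png",im); np.save("w1.npy",{**c},allow_pickle=True)
E
```

```text
t 3.10 tcp [ 0.4551 -0.1516  0.3059] shift [5.4 0.2 5.9] turn [  0.03  -0.06 -15.42]
[-5.55110850e-01  2.39011991e-01  1.68597446e+00  8.90026170e-07
  1.21768919e+00 -1.85678447e+00]
```

View pics/w1.png

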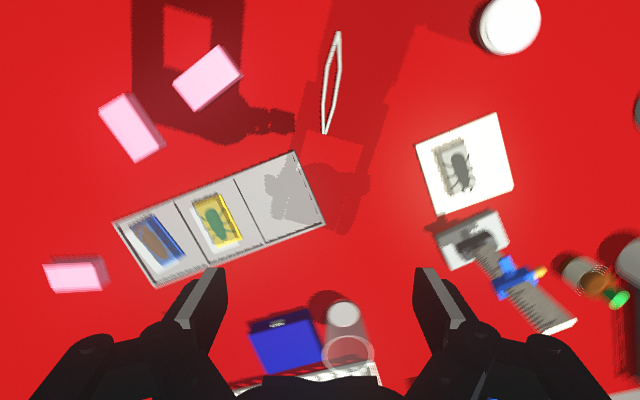

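The wrist view shows the stag at (458,168) on the tile, the rule and blue pointer at (505,275), the yellow chafer at (217,222) in the middle place, the scorpion at (155,240) and the free place at (280,200). Next I'll turn to yaw 180 and go in close over the tile.

>>> send_rows(motion=[{"gripper":70,"travel":[0,0,0],"rotation":[0,0,-7]},{"gripper":70,"travel":[0,0,0],"rotation":[0,0,-7]},{"gripper":70,"travel":[0,0,0],"rotation":[0,0,-1.4]},{"gripper":70,"travel":[-8,25,24]},{"gripper":70,"travel":[-8,25,24]},{"gripper":70,"travel":[-8,25,24]},{"gripper":70,"travel":[-8,25,24]},{"gripper":70,"travel":[-8,25,24]},{"gripper":70,"travel":[-8,25,24]},{"gripper":70,"travel":[0,0,0]}])

```text
validation failed for argument at $.mo...
```

```bash
python3 - <<'E'
from h import *
delta([.527,.021,.20],180)
c=manip.calibration("wrist"); im=manip.snapshot("wrist")[...,::-1].copy(); cv2.imwrite("pics/w2.png",im); np.save("w2.npy",c,allow_pickle=True)
hsv=cv2.cvtColor(im,cv2.COLOR_BGR2HSV)
m=((hsv[...,1]<60)&(hsv[...,2]>90)).astype(np.uint8)
cs,_=cv2.findContours(m,cv2.RETR_EXTERNAL,cv2.CHAIN_APPROX_SIMPLE)
for k in sorted(cs,key=cv2.contourArea)[-5:]:
    x=cv2.minAreaRect(k); q=cv2.approxPolyDP(k,6,True).reshape(-1,2); print(cv2.contourArea(k),q.tolist(),[plane(c,p,.008)[:2].round(4).tolist() for p in q][:6])
E
```

```text
t 3.15 tcp [ 0.4551 -0.1516  0.3059] shift [-24.2 185.4 106. ] turn [  0.03  -0.06 -15.21]
2019.0 [[219, 44], [174, 79], [194, 107], [239, 74]] [[0.2944, -0.2335], [0.317, -0.302], [0.3549, -0.2907], [0.3328, -0.2216]]
2640.5 [[533, 1], [507, 0], [490, 11], [482, 37], [491, 53], [513, 55], [533, 43], [541, 25]] [[0.3477, 0.1358], [0.3388, 0.1067], [0.345, 0.0864], [0.3703, 0.0744], [0.3909, 0.0831], [0.4002, 0.1089]]
2860.5 [[493, 215], [433, 237], [449, 271], [474, 262], [490, 281], [500, 277], [494, 253], [505, 245]] [[0.6058, 0.065], [0.6177, -0.0231], [0.6806, -0.0084], [0.6751, 0.0301], [0.7147, 0.05], [0.7116, 0.0655]]
6190.5 [[495, 117], [415, 147], [436, 217], [511, 191]] [[0.4689, 0.0807], [0.4802, -0.026], [0.5875, -0.0141], [0.5761, 0.0927]]
14600.0 [[323, 224], [294, 151], [111, 220], [151, 284]] [[0.5555, -0.1732], [0.443, -0.1832], [0.4695, -0.4658], [0.5828, -0.4554]]
```

View pics/w2.png

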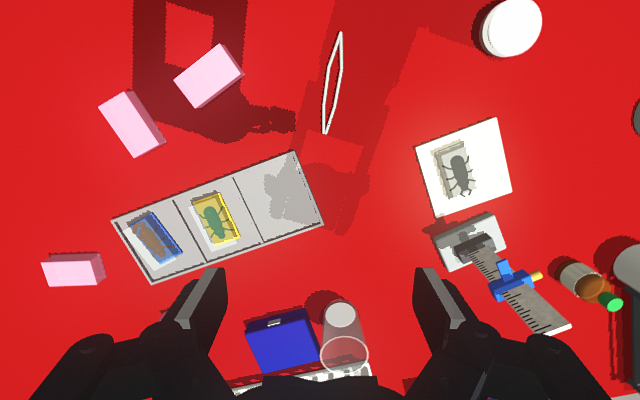

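The rows need every field, so nothing moved. This second frame is sharp and confirms the same layout. I'll resend the move with full fields.

>>> send_rows(motion=[{"gripper":70,"travel":[0,0,0],"rotation":[0,0,-7]},{"gripper":70,"travel":[0,0,0],"rotation":[0,0,-7]},{"gripper":70,"travel":[0,0,0],"rotation":[0,0,-1.3]},{"gripper":70,"travel":[-8,25,24],"rotation":[0,0,0]},{"gripper":70,"travel":[-8,25,24],"rotation":[0,0,0]},{"gripper":70,"travel":[-8,25,24],"rotation":[0,0,0]},{"gripper":70,"travel":[-8,25,24],"rotation":[0,0,0]},{"gripper":70,"travel":[-8,25,24],"rotation":[0,0,0]},{"gripper":70,"travel":[-8,25,24],"rotation":[0,0,0]},{"gripper":70,"travel":[0,0,0],"rotation":[0,0,0]}])

```text
t: 4.03
tcp_pos: [0.5024, 0.0018, 0.1582]
tool_rot: [0.005, 1.0, 0.002, -0.004]
force: [-0.4, -0.3, -0.3]
finger_gap: 0.817
```

```bash
python3 - <<'E'
from h import *
delta([.527,.021,.20],180)
c=manip.calibration("wrist"); im=manip.snapshot("wrist")[...,::-1].copy(); cv2.imwrite("pics/w3.png",im); np.save("w3.npy",c,allow_pickle=True)
# rectified crop of tile at block-top height, 4 px/mm around (.528,.03): rows +x down, columns +y right
P=np.float32([[.46,-.04],[.46,.11],[.61,.11],[.61,-.04]])
src=np.float32([project(c,[*p,.032]) for p in P]); dst=np.float32([[0,0],[600,0],[600,600],[0,600]])
w=cv2.warpPerspective(im,cv2.getPerspectiveTransform(src,dst),(600,600)); 
cv2.imwrite("pics/tile.png",w)
E
```

```text
t 4.03 tcp [0.5024 0.0018 0.1582] shift [-24.1  19.5 -42. ] turn [ 0.19 -0.47 -0.53]
```

View pics/tile.png

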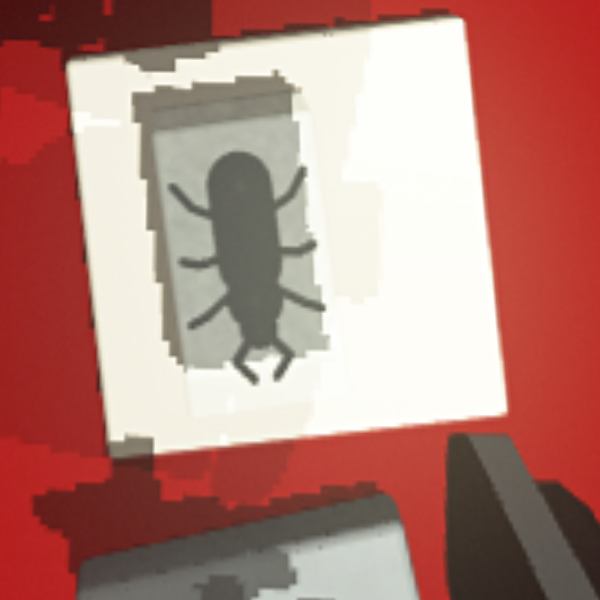

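The rectified crop, at the block-top plane, shows the stag block with corners about (153,130), (316,110), (352,394) and (190,415). That puts its centre at about (0.5255, 0.023) with yaw 7.4° and the head toward +x.

>>> send_rows(motion=[{"gripper":70,"travel":[-7.5,7.2,20],"rotation":[0,0,0]},{"gripper":70,"travel":[-7.5,7.2,20],"rotation":[0,0,0]},{"gripper":70,"travel":[-7.6,7.1,20],"rotation":[0,0,0]},{"gripper":70,"travel":[0,0,0],"rotation":[0.2,-0.5,-4]},{"gripper":70,"travel":[0,0,0],"rotation":[0,0,-3.7]},{"gripper":70,"travel":[0,0,20],"rotation":[0,0,0]},{"gripper":70,"travel":[0,0,20],"rotation":[0,0,0]},{"gripper":70,"travel":[0,0,15],"rotation":[0,0,0]},{"gripper":70,"travel":[0,0,0],"rotation":[0,0,0]}])

```text
t: 4.83
tcp_pos: [0.5271, 0.0179, 0.0459]
tool_rot: [-0.061, 0.998, -0.002, 0.003]
force: [0.4, -0.8, -0.0]
finger_gap: 0.819
```

```bash
python3 - <<'E'
from h import *
delta([.5255,.023,.011],187.4)
# pointer, tray from earlier sharp image w2
im=cv2.imread("pics/w2.png"); c=np.load("w2.npy",allow_pickle=True).item()
for k,q in[("tray",[[323,224],[294,151],[111,220],[151,284]])]:
    p=np.array([plane(c,x,.01) for x in q]); print(p.round(4).tolist(),p.mean(0).round(4))
hsv=cv2.cvtColor(im,cv2.COLOR_BGR2HSV)
m=cv2.inRange(hsv,(22,120,120),(36,255,255)); m[:,300:]=0
k=max(cv2.findContours(m,0,2)[0],key=cv2.contourArea); r=cv2.minAreaRect(k); b=cv2.boxPoints(r)
for z in(.006,.015,.028):
  p=np.array([plane(c,x,z) for x in b]); print(z,p.mean(0).round(4),p[:,:2].round(4).tolist())
E
```

```text
t 4.83 tcp [0.5271 0.0179 0.0459] shift [ 1.1  5.4 34.9] turn [-0.21  0.3  -0.38]
[[0.5547, -0.173, 0.01], [0.4427, -0.183, 0.01], [0.469, -0.4642, 0.01], [0.5818, -0.454, 0.01]] [ 0.512  -0.3186  0.01  ]
0.006 [ 0.5097 -0.3194  0.006 ] [[0.4746, -0.3425], [0.4673, -0.3012], [0.544, -0.2953], [0.5528, -0.3387]]
0.015 [ 0.5069 -0.3155  0.015 ] [[0.4726, -0.3381], [0.4654, -0.2977], [0.5406, -0.2919], [0.5492, -0.3345]]
0.028 [ 0.5029 -0.3099  0.028 ] [[0.4696, -0.3319], [0.4626, -0.2926], [0.5356, -0.2871], [0.5439, -0.3283]]
```

>>> send_rows(motion=[{"gripper":70,"travel":[1.1,5.4,0],"rotation":[0,0,0]},{"gripper":70,"travel":[0,0,15],"rotation":[0,0,0]},{"gripper":70,"travel":[0,0,12],"rotation":[0,0,0]},{"gripper":70,"travel":[0,0,7],"rotation":[0,0,0]},{"gripper":36,"travel":[0,0,0],"rotation":[0,0,0]},{"gripper":36,"travel":[0,0,0],"rotation":[0,0,0]},{"gripper":36,"travel":[0,0,0],"rotation":[0,0,0]},{"gripper":36,"travel":[0,0,0],"rotation":[0,0,0]},{"gripper":36,"travel":[0,0,0],"rotation":[0,0,0]},{"gripper":36,"travel":[0,0,0],"rotation":[0,0,0]}], newtons=30)

```text
t: 5.67
tcp_pos: [0.5273, 0.0238, 0.0144]
tool_rot: [-0.063, 0.998, -0.002, 0.005]
force: [-0.2, -0.7, 7.7]
finger_gap: 0.472
```

>>> send_rows(motion=[{"gripper":36,"travel":[0,0,-15],"rotation":[0,0,0]},{"gripper":36,"travel":[0,0,-20],"rotation":[0,0,0]},{"gripper":36,"travel":[0,0,-25],"rotation":[0,0,0]},{"gripper":36,"travel":[3,-15,-10],"rotation":[0,0,0.7]},{"gripper":36,"travel":[7,-30,0],"rotation":[0,0,0.7]},{"gripper":36,"travel":[7,-30,0],"rotation":[0,0,0.7]},{"gripper":36,"travel":[7,-30,0],"rotation":[0,0,0]},{"gripper":36,"travel":[7,-30,0],"rotation":[0,0,0]},{"gripper":36,"travel":[7,-30,0],"rotation":[0,0,0]},{"gripper":36,"travel":[7,-30,0],"rotation":[0,0,0]},{"gripper":36,"travel":[7,-30,0],"rotation":[0,0,0]},{"gripper":36,"travel":[0,0,0],"rotation":[0,0,0]}])

```text
t: 6.67
tcp_pos: [0.4968, -0.2108, 0.0841]
tool_rot: [-0.042, 0.999, -0.004, 0.006]
force: [0.5, 0.7, -1.4]
finger_gap: 0.469
```

```bash
python3 - <<'E'
from h import *
delta([.5045,-.2253,.008],185.3)
c=manip.calibration("wrist"); im=manip.snapshot("wrist")[...,::-1].copy(); cv2.imwrite("pics/w4.png",im); np.save("w4.npy",c,allow_pickle=True)
E
```

```text
t 6.67 tcp [ 0.4968 -0.2108  0.0841] shift [ -5.6 -14.5  76.3] turn [-0.49  0.67 -0.45]
```

View pics/w4.png

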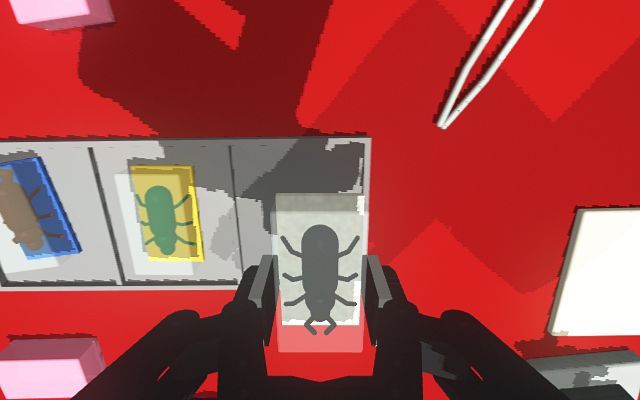

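The wrist view shows the stag held squarely at (318,270) above the free place, between the divider at u≈235 and the right wall at u≈368. The chafer is upright in the middle place, yellow card corners about (131,166), (193,167), (204,262) and (140,258).

```bash
python3 - <<'E'
from h import *
c=np.load("w4.npy",allow_pickle=True).item(); im=cv2.imread("pics/w4.png")
for n,u,v,z in[("cornR",371,137,.01),("div1a",231,146,.01),("div1b",243,283,.01),("div2a",91,147,.01),("div2b",124,284,.01)]: print(n,plane(c,(u,v),z).round(4))
hsv=cv2.cvtColor(im,cv2.COLOR_BGR2HSV); m=cv2.inRange(hsv,(20,60,60),(38,255,255)); m[:,260:]=0
k=max(cv2.findContours(m,0,2)[0],key=cv2.contourArea); h=cv2.convexHull(k); q=cv2.approxPolyDP(h,5,True).reshape(-1,2); print(q.tolist())
for z in(.005,.008):
  p=np.array([plane(c,x,z) for x in cv2.boxPoints(cv2.minAreaRect(k))]);print(z,p.mean(0).round(4),p[:,:2].round(4).tolist())
print("resin top pts",[plane(c,x,.028)[:2].round(4).tolist() for x in[(115,174),(127,276),(191,268)]])
# held block: bottom at ~ TCP z-.006
z0=.0841-.006
print("held top",[plane(c,x,z0+.024)[:2].round(4).tolist() for x in[(271,212),(368,212),(277,352),(363,352)]])
E
```

```text
cornR [ 0.4414 -0.1823  0.01  ]
div1a [ 0.4551 -0.2728  0.01  ]
div1b [ 0.5594 -0.2643  0.01  ]
div2a [ 0.4637 -0.3648  0.01  ]
div2b [ 0.5686 -0.3553  0.01  ]
[[192, 165], [204, 259], [149, 260], [130, 166]]
0.005 [ 0.5109 -0.3204  0.005 ] [[0.4753, -0.3436], [0.4662, -0.3005], [0.5456, -0.2945], [0.5567, -0.3429]]
0.008 [ 0.5096 -0.319   0.008 ] [[0.4744, -0.3419], [0.4654, -0.2993], [0.5437, -0.2935], [0.5547, -0.3411]]
resin top pts [[0.475, -0.34], [0.5486, -0.3409], [0.5382, -0.2961]]
held top [[0.4615, -0.2328], [0.4581, -0.194], [0.5329, -0.2275], [0.5291, -0.1868]]
```

>>> send_rows(motion=[{"gripper":36,"travel":[-5.5,-13.2,10],"rotation":[0,0,-0.4]},{"gripper":36,"travel":[0,0,20],"rotation":[0,0,0]},{"gripper":36,"travel":[0,0,20],"rotation":[0,0,0]},{"gripper":36,"travel":[0,0,12],"rotation":[0,0,0]},{"gripper":36,"travel":[0,0,6],"rotation":[0,0,0]},{"gripper":36,"travel":[0,0,0],"rotation":[0,0,0]},{"gripper":36,"travel":[0,0,0],"rotation":[0,0,0]}])

```text
t: 7.3
tcp_pos: [0.5032, -0.217, 0.0159]
tool_rot: [-0.049, 0.999, -0.002, 0.004]
force: [0.4, 0.2, -1.3]
finger_gap: 0.472
```

```bash
python3 - <<'E'
from h import *
delta([.5045,-.2240,.0105],185.3); print(manip.sense()["force"])
E
```

```text
t 7.30 tcp [ 0.5032 -0.217   0.0159] shift [-0.6 -7.1  5.4] turn [-0.21  0.46  0.27]
[ 0.36472274  0.17169485 -1.33520076]
```

>>> send_rows(motion=[{"gripper":36,"travel":[-0.6,-7,0],"rotation":[0,0,0]},{"gripper":36,"travel":[0,0,0],"rotation":[0,0,0]},{"gripper":36,"travel":[0,0,4.5],"rotation":[0,0,0]},{"gripper":36,"travel":[0,0,0],"rotation":[0,0,0]},{"gripper":36,"travel":[0,0,0],"rotation":[0,0,0]}])

```text
t: 7.72
tcp_pos: [0.5043, -0.2245, 0.0115]
tool_rot: [-0.048, 0.999, -0.002, 0.004]
force: [0.3, 0.7, -0.9]
finger_gap: 0.466
```

>>> send_rows(motion=[{"gripper":36,"travel":[0,0,1.2],"rotation":[0,0,0]},{"gripper":36,"travel":[0,0,0],"rotation":[0,0,0]},{"gripper":54,"travel":[0,0,0],"rotation":[0,0,0]},{"gripper":54,"travel":[0,0,0],"rotation":[0,0,0]},{"gripper":54,"travel":[0,0,0],"rotation":[0,0,0]},{"gripper":54,"travel":[0,0,-10],"rotation":[0,0,0]},{"gripper":60,"travel":[0,0,-20],"rotation":[0,0,0]},{"gripper":62,"travel":[0,0,-30],"rotation":[0,0,0]},{"gripper":62,"travel":[0,-25,-20],"rotation":[0,0,0]},{"gripper":62,"travel":[0,-35,0],"rotation":[0,0,0]},{"gripper":62,"travel":[10,-35,0],"rotation":[0,0,0]},{"gripper":62,"travel":[0,0,0],"rotation":[0,0,0]}])

```text
t: 8.72
tcp_pos: [0.5044, -0.3276, 0.0928]
tool_rot: [-0.046, 0.999, -0.006, 0.007]
force: [0.3, 0.0, -0.5]
finger_gap: 0.725
```

```bash
python3 - <<'E'
from h import *
delta([.5109,-.3204,.011],186.5)
c=manip.calibration("wrist"); im=manip.snapshot("wrist")[...,::-1].copy(); cv2.imwrite("pics/w5.png",im); np.save("w5.npy",c,allow_pickle=True)
P=np.float32([[.43,-.39],[.43,-.16],[.59,-.16],[.59,-.39]])
src=np.float32([project(c,[*p,.028]) for p in P]); dst=np.float32([[0,0],[690,0],[690,480],[0,480]])
cv2.imwrite("pics/tray.png",cv2.warpPerspective(im,cv2.getPerspectiveTransform(src,dst),(690,480)))
E
```

```text
t 8.72 tcp [ 0.5044 -0.3276  0.0928] shift [-6.   7.6 81.8] turn [-0.75  0.78 -1.18]
```

View pics/tray.png

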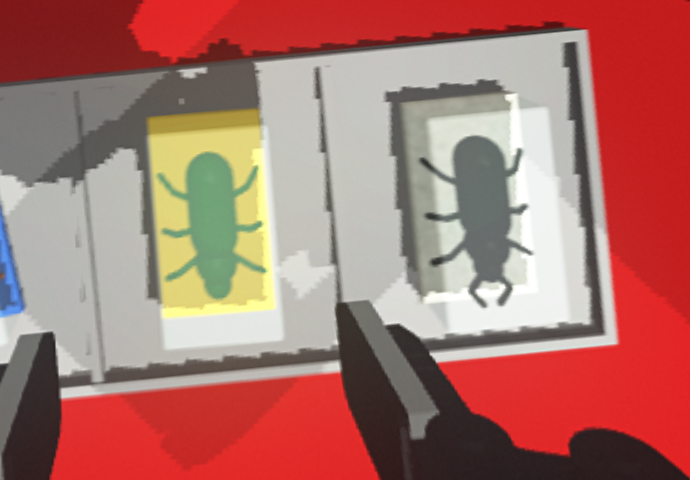

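The stag lies flat within the free place, top-face centre about (499,219), i.e. (0.503, -0.224). The chafer's top face is centred at about (216,237), i.e. (0.509, -0.318), with yaw about 4.7°.

>>> send_rows(motion=[{"gripper":62,"travel":[-4.4,9.8,0],"rotation":[-0.7,0.7,0.5]},{"gripper":62,"travel":[0,0,20],"rotation":[0,0,0]},{"gripper":62,"travel":[0,0,20],"rotation":[0,0,0]},{"gripper":62,"travel":[0,0,10],"rotation":[0,0,0]},{"gripper":62,"travel":[0,0,0],"rotation":[0,0,0]},{"gripper":62,"travel":[0,0,0],"rotation":[0,0,0]}])

```text
t: 9.27
tcp_pos: [0.5057, -0.3082, 0.0402]
tool_rot: [-0.044, 0.999, 0.005, -0.003]
force: [0.9, 0.9, -0.4]
finger_gap: 0.724
```

```bash
python3 - <<'E'
from h import *
delta([.509,-.318,.012],184.7)
E
```

```text
t 9.27 tcp [ 0.5057 -0.3082  0.0402] shift [ -2.5 -10.4  28.1] turn [ 0.56 -0.3   0.36]
```

>>> send_rows(motion=[{"gripper":62,"travel":[-1.5,-5.2,0],"rotation":[0.3,-0.2,0.3]},{"gripper":62,"travel":[-1,-5.2,0],"rotation":[0.2,-0.1,0]},{"gripper":62,"travel":[0,0,0],"rotation":[0,0,0]},{"gripper":62,"travel":[0,0,0],"rotation":[0,0,0]},{"gripper":62,"travel":[0,0,0],"rotation":[0,0,0]}])

```text
t: 9.68
tcp_pos: [0.5097, -0.3197, 0.041]
tool_rot: [-0.041, 0.999, -0.001, 0.001]
force: [-0.2, -0.6, 0.5]
finger_gap: 0.724
```

```bash
python3 - <<'E'
from h import *
delta([.509,-.318,.012],184.7)
E
```

```text
t 9.68 tcp [ 0.5097 -0.3197  0.041 ] shift [ 0.6  1.8 29. ] turn [-0.07  0.12  0.02]
```

>>> send_rows(motion=[{"gripper":62,"travel":[0.6,1.8,10],"rotation":[0,0,0]},{"gripper":62,"travel":[0,0,10],"rotation":[0,0,0]},{"gripper":62,"travel":[0,0,8],"rotation":[0,0,0]},{"gripper":62,"travel":[0,0,0],"rotation":[0,0,0]},{"gripper":36,"travel":[0,0,0],"rotation":[0,0,0]},{"gripper":36,"travel":[0,0,0],"rotation":[0,0,0]},{"gripper":36,"travel":[0,0,0],"rotation":[0,0,0]},{"gripper":36,"travel":[0,0,0],"rotation":[0,0,0]},{"gripper":36,"travel":[0,0,0],"rotation":[0,0,0]},{"gripper":36,"travel":[0,0,0],"rotation":[0,0,0]}], newtons=30)

```text
t: 10.52
tcp_pos: [0.5089, -0.3177, 0.0126]
tool_rot: [-0.041, 0.999, -0.0, 0.001]
force: [0.3, -0.8, -0.6]
finger_gap: 0.469
```

>>> send_rows(motion=[{"gripper":36,"travel":[0,0,-12],"rotation":[0,0,0]},{"gripper":36,"travel":[0,0,-20],"rotation":[0,0,0]},{"gripper":36,"travel":[0,0,-25],"rotation":[0,0,0]},{"gripper":36,"travel":[0,0,-13],"rotation":[0,0,0]},{"gripper":36,"travel":[-2,15,0],"rotation":[0,0,-0.7]},{"gripper":36,"travel":[-4,29,0],"rotation":[0,0,-0.7]},{"gripper":36,"travel":[-4,29,0],"rotation":[0,0,0]},{"gripper":36,"travel":[-4,29,0],"rotation":[0,0,0]},{"gripper":36,"travel":[-4,29,0],"rotation":[0,0,0]},{"gripper":36,"travel":[-4,29,0],"rotation":[0,0,0]},{"gripper":36,"travel":[-4,29,0],"rotation":[0,0,0]},{"gripper":36,"travel":[-4,29,0],"rotation":[0,0,0]}])

```text
t: 11.52
tcp_pos: [0.5147, -0.095, 0.082]
tool_rot: [-0.054, 0.999, 0.0, -0.0]
force: [0.1, 0.1, -0.8]
finger_gap: 0.473
```

>>> send_rows(motion=[{"gripper":36,"travel":[-4,29,0],"rotation":[0,0,0]},{"gripper":36,"travel":[-4,29,0],"rotation":[0,0,0]},{"gripper":36,"travel":[-4,29,0],"rotation":[0,0,0]},{"gripper":36,"travel":[-4,29,0],"rotation":[0,0,0]},{"gripper":36,"travel":[-2,14,0],"rotation":[0,0,0]},{"gripper":36,"travel":[0,0,0],"rotation":[0,0,0]},{"gripper":36,"travel":[0,0,0],"rotation":[0,0,0]},{"gripper":36,"travel":[0,0,0],"rotation":[0,0,0]},{"gripper":36,"travel":[0,0,0],"rotation":[0,0,0]}])

```text
t: 12.27
tcp_pos: [0.5199, 0.0328, 0.0822]
tool_rot: [-0.053, 0.999, -0.0, 0.001]
force: [1.1, -0.1, -1.4]
finger_gap: 0.47
```

```bash
python3 - <<'E'
from h import *
delta([.528,.0335,.0166],186.2)
c3=np.load("w3.npy",allow_pickle=True).item()
c=manip.calibration("wrist"); im=manip.snapshot("wrist")[...,::-1].copy(); cv2.imwrite("pics/w6.png",im); np.save("w6.npy",c,allow_pickle=True)
for f,cc in(("w3",c3),("w6",c)):
    hsv=cv2.cvtColor(cv2.imread(f"pics/{f}.png"),cv2.COLOR_BGR2HSV); m=((hsv[...,1]<70)&(hsv[...,2]>110)).astype(np.uint8)
    for k in sorted(cv2.findContours(m,0,2)[0],key=cv2.contourArea)[-2:]:
        q=cv2.approxPolyDP(cv2.convexHull(k),8,True).reshape(-1,2); p=np.array([plane(cc,x,.008) for x in q]); print(f,q.tolist(),p[:,:2].round(4).tolist(),p.mean(0).round(4))
E
```

```text
t 12.27 tcp [0.5199 0.0328 0.0822] shift [-8.1 -0.1 65.6] turn [-0.04  0.07 -0.12]
w3 [[408, 148], [412, 255], [305, 267], [288, 162]] [[0.469, 0.0816], [0.5753, 0.0937], [0.5876, -0.0127], [0.4805, -0.0254]] [0.5281 0.0343 0.008 ]
w3 [[101, 120], [139, 240], [0, 255], [0, 132]] [[0.4422, -0.1852], [0.556, -0.1735], [0.5708, -0.3135], [0.4515, -0.2753]] [ 0.5051 -0.2369  0.008 ]
w6 [[276, 315], [349, 326], [354, 375], [283, 375], [264, 348]] [[0.6086, 0.0081], [0.613, 0.0667], [0.6628, 0.0777], [0.6692, 0.0178], [0.6422, 0.0003]] [0.6392 0.0341 0.008 ]
w6 [[400, 148], [391, 298], [382, 307], [257, 307], [239, 149]] [[0.4682, 0.0807], [0.5834, 0.0953], [0.5923, 0.0898], [0.6027, -0.0072], [0.4801, -0.0243]] [0.5453 0.0469 0.008 ]
```

View pics/w6.png

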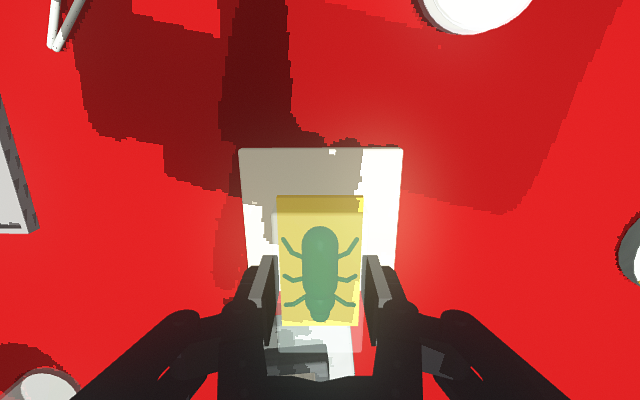

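The wrist view shows the chafer held squarely at (318,275), lined up with the tile, whose near corners are (239,149) and (400,148). The tile centre is (0.528, 0.034).

>>> send_rows(motion=[{"gripper":36,"travel":[-8.6,0.4,10],"rotation":[0,0,-0.2]},{"gripper":36,"travel":[0,0,18],"rotation":[0,0,0]},{"gripper":36,"travel":[0,0,18],"rotation":[0,0,0]},{"gripper":36,"travel":[0,0,10],"rotation":[0,0,0]},{"gripper":36,"travel":[0,0,4],"rotation":[0,0,0]},{"gripper":36,"travel":[0,0,0],"rotation":[0,0,0]},{"gripper":36,"travel":[0,0,0],"rotation":[0,0,0]},{"gripper":36,"travel":[0,0,0],"rotation":[0,0,0]}])

```text
t: 12.98
tcp_pos: [0.5292, 0.0346, 0.0228]
tool_rot: [-0.055, 0.998, -0.0, 0.001]
force: [-0.3, -0.4, -0.8]
finger_gap: 0.468
```

```bash
python3 - <<'E'
from h import *
delta([.5285,.034,.0166],186.4)
E
```

```text
t 12.98 tcp [0.5292 0.0346 0.0228] shift [ 0.8 -0.6  6.2] turn [-0.05  0.16 -0.08]
```

>>> send_rows(motion=[{"gripper":36,"travel":[0.8,-0.6,3],"rotation":[0,0,0]},{"gripper":36,"travel":[0,0,2.6],"rotation":[0,0,0]},{"gripper":36,"travel":[0,0,0],"rotation":[0,0,0]},{"gripper":36,"travel":[0,0,0.8],"rotation":[0,0,0]},{"gripper":36,"travel":[0,0,0],"rotation":[0,0,0]},{"gripper":60,"travel":[0,0,0],"rotation":[0,0,0]},{"gripper":60,"travel":[0,0,0],"rotation":[0,0,0]},{"gripper":60,"travel":[0,0,0],"rotation":[0,0,0]},{"gripper":60,"travel":[0,0,-10],"rotation":[0,0,0]},{"gripper":60,"travel":[0,0,-20],"rotation":[0,0,0]},{"gripper":60,"travel":[0,0,-30],"rotation":[0,0,0]},{"gripper":60,"travel":[10,10,-30],"rotation":[0,0,0]}])

```text
t: 13.98
tcp_pos: [0.519, 0.0418, 0.1072]
tool_rot: [-0.055, 0.999, -0.001, 0.002]
force: [1.1, 0.3, 0.1]
finger_gap: 0.706
```

>>> send_rows(motion=[{"gripper":60,"travel":[20,20,-30],"rotation":[0,0,0]},{"gripper":60,"travel":[20,25,-30],"rotation":[0,0,0]},{"gripper":60,"travel":[15,25,-20],"rotation":[0,0,0]},{"gripper":60,"travel":[5,15,-5],"rotation":[0,0,0]},{"gripper":60,"travel":[0,0,0],"rotation":[0,0,0]},{"gripper":60,"travel":[0,0,0],"rotation":[0,0,0]},{"gripper":60,"travel":[0,0,0],"rotation":[0,0,0]},{"gripper":60,"travel":[0,0,0],"rotation":[0,0,0]}])

```text
t: 14.65
tcp_pos: [0.4492, 0.119, 0.1887]
tool_rot: [-0.055, 0.998, -0.0, 0.0]
force: [-0.1, 0.2, -1.8]
finger_gap: 0.701
```

```bash
python3 - <<'E'
from h import *
delta([.441,.306,.25],180)
c=manip.calibration("wrist"); im=manip.snapshot("wrist")[...,::-1].copy(); cv2.imwrite("pics/w7.png",im); np.save("w7.npy",c,allow_pickle=True)
E
```

```text
t 14.65 tcp [0.4492 0.119  0.1887] shift [-12.4 186.7 -61.4] turn [-0.04  0.05  6.28]
```

View pics/w7.png

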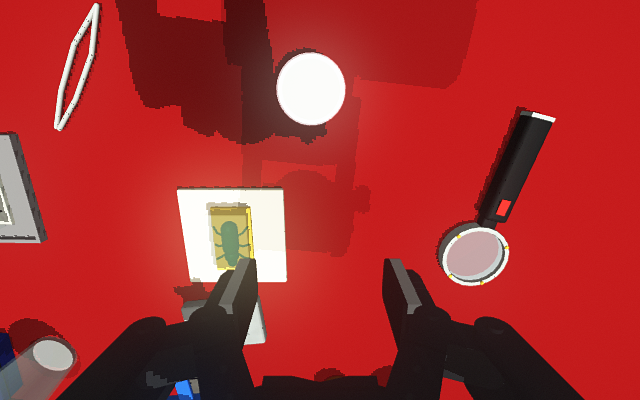

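The wrist view shows the chafer flat on the tile at (232,240). The magnifier rim is centred at about (475,253) and its handle runs up to (540,115). Next I'll measure the magnifier here and the pointer across two views.

```bash
python3 - <<'E'
from h import *
c=np.load("w7.npy",allow_pickle=True).item(); im=cv2.imread("pics/w7.png")
hsv=cv2.cvtColor(im,cv2.COLOR_BGR2HSV)
m=cv2.inRange(hsv,(0,0,0),(180,110,255)); m[:,:425]=0; m[300:]=0
k=cv2.connectedComponentsWithStats(m)
m[:,570:]=0; k=max(cv2.findContours(m[200:300].copy(),0,2)[0],key=cv2.contourArea)+[0,200]
k=k[k[:,0,1]>232]  # lower arc incl. rim
(e)=cv2.fitEllipse(k); print("rim ellipse",e,plane(c,e[0],.012).round(4))
b=cv2.inRange(hsv,(0,0,0),(180,255,70)); b[:,:480]=0;b[:,560:]=0;b[222:]=0;b[:100]=0
k=max(cv2.findContours(b,0,2)[0],key=cv2.contourArea); r=cv2.minAreaRect(k); bx=cv2.boxPoints(r); print(bx.round(1).tolist()); print([plane(c,x,.015)[:2].round(4).tolist() for x in bx])
print("end top",plane(c,(523,109),.02).round(4),plane(c,(555,120),.02).round(4))
cv2.imwrite("pics/mag.png",cv2.resize(im[95:300,420:580],None,fx=3.6,fy=2.9*1,interpolation=cv2.INTER_CUBIC)[:600])
# blue pointer, scene + wrist views
s=manip.snapshot("scene")[...,::-1].copy(); cv2.imwrite("pics/scene1.png",s)
a=cv2.resize(s[180:270,255:375],(400,300),interpolation=cv2.INTER_CUBIC); w=cv2.imread("pics/w2.png")[200:320,420:580]; w=cv2.resize(w,(400,300),interpolation=cv2.INTER_CUBIC)
w3=cv2.imread("pics/w3.png"); x=cv2.resize(w3[240:400,220:380],(400,300),interpolation=cv2.INTER_CUBIC); y=cv2.resize(im[95:300,420:580],(400,300))
cv2.imwrite("pics/combo.png",np.vstack([np.hstack([a,w]),np.hstack([x,y])]))
E
```

```text
rim ellipse ((472.9895324707031, 253.38006591796875), (61.57309341430664, 68.61993408203125), 80.52924346923828) [0.5165 0.2934 0.012 ]
[[474.20001220703125, 218.5], [522.0, 109.19999694824219], [552.0999755859375, 122.4000015258789], [504.29998779296875, 231.60000610351562]]
[[0.4755, 0.2823], [0.3645, 0.2976], [0.373, 0.3293], [0.4866, 0.3176]]
end top [0.3643 0.2956 0.02  ] [0.3705 0.3277 0.02  ]
```

View pics/combo.png

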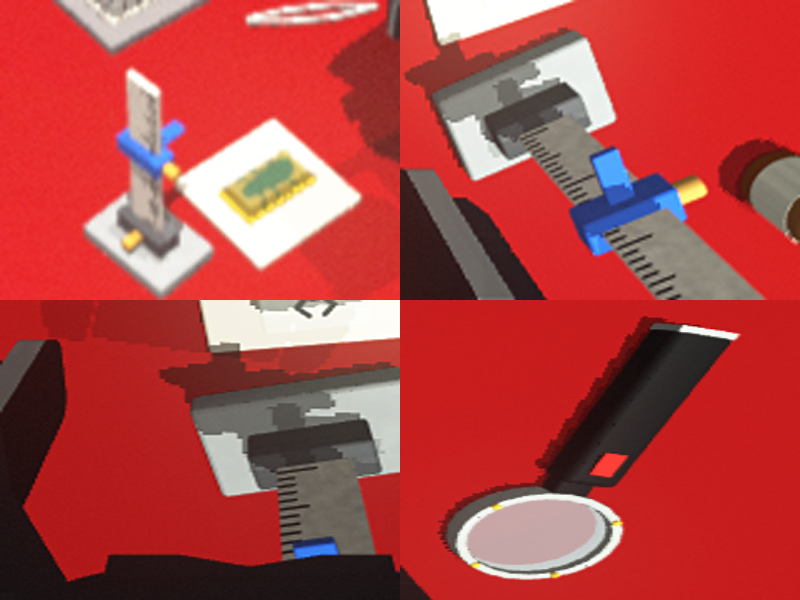

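The combo shows the blue pointer tip at about (309,218) in the scene image and (503,261) in w2. The handle's side wall biases this oblique view of the magnifier, so I'll look from directly above it.

>>> send_rows(motion=[{"gripper":60,"travel":[-1.6,25,3],"rotation":[0,0,0]},{"gripper":60,"travel":[-1.6,30,3],"rotation":[0,0,0]},{"gripper":60,"travel":[-1.6,30,3],"rotation":[0,0,0]},{"gripper":60,"travel":[-1.6,30,3],"rotation":[0,0,0]},{"gripper":60,"travel":[-1.6,30,3],"rotation":[0,0,0]},{"gripper":60,"travel":[-1.6,25,3],"rotation":[0,0,0]},{"gripper":60,"travel":[-1,11,1],"rotation":[0,0,4]},{"gripper":60,"travel":[0,0,0],"rotation":[0,0,6]},{"gripper":60,"travel":[0,0,0],"rotation":[0,0,4.3]},{"gripper":60,"travel":[0,0,0],"rotation":[0,0,0]},{"gripper":60,"travel":[0,0,0],"rotation":[0,0,0]},{"gripper":60,"travel":[0,0,0],"rotation":[0,0,0]}])

```text
t: 15.75
tcp_pos: [0.4395, 0.3003, 0.1697]
tool_rot: [0.069, 0.998, -0.0, 0.0]
force: [0.4, -0.3, -0.6]
finger_gap: 0.704
```

```bash
python3 - <<'E'
from h import *
delta([.44,.306,.09],172)
c=manip.calibration("wrist"); im=manip.snapshot("wrist")[...,::-1].copy(); cv2.imwrite("pics/w8.png",im); np.save("w8.npy",c,allow_pickle=True)
P=np.float32([[.34,.22],[.34,.37],[.57,.37],[.57,.22]])  # rows +x down, cols +y right, 3px/mm at z=.02
src=np.float32([project(c,[*p,.02]) for p in P]); dst=np.float32([[0,0],[390,0],[390,598],[0,598]])
cv2.imwrite("pics/magr.png",cv2.warpPerspective(im,cv2.getPerspectiveTransform(src,dst),(390,598)))
# pointer tip triangulation
cs=manip.calibration("scene"); c2=np.load("w2.npy",allow_pickle=True).item()
o1,d1=ray(cs,(309,218.1)); o2,d2=ray(c2,(503.2,261.2))
t=np.linalg.lstsq(np.c_[d1,-d2],o2-o1,rcond=None)[0]; print("tip",(o1+t[0]*d1).round(4),(o2+t[1]*d2).round(4))
E
```

```text
t 15.75 tcp [0.4395 0.3003 0.1697] shift [ 0.4  5.8 79.7] turn [-0.04  0.05  0.07]
tip [0.6039 0.0225 0.1204] [0.6054 0.021  0.1208]
```

View pics/magr.png

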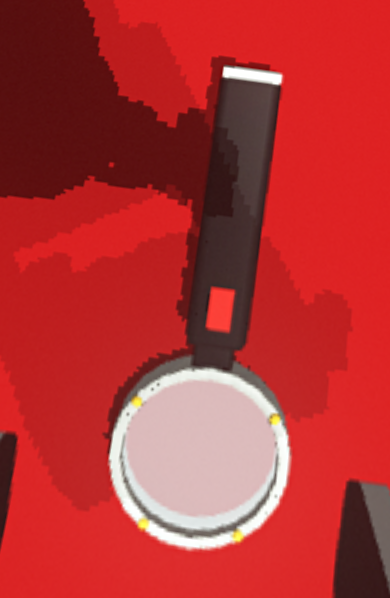

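The rectified crop (2.6 px/mm, z=0.02) shows the rim centre at (199,457). The handle axis runs from (252,80) to (217,342), i.e. yaw about -7.6°. That gives a glass centre of about (0.519, 0.296) and a grip point of about (0.442, 0.307). The pointer tip triangulates to z≈0.1205.

>>> send_rows(motion=[{"gripper":60,"travel":[-1.5,6.5,15],"rotation":[0,0,-0.3]},{"gripper":60,"travel":[0,0,25],"rotation":[0,0,0]},{"gripper":60,"travel":[0,0,25],"rotation":[0,0,0]},{"gripper":60,"travel":[0,0,25],"rotation":[0,0,0]},{"gripper":60,"travel":[0,0,25],"rotation":[0,0,0]},{"gripper":60,"travel":[0,0,10],"rotation":[0,0,0]},{"gripper":60,"travel":[0,0,0],"rotation":[0,0,0]},{"gripper":60,"travel":[0,0,0],"rotation":[0,0,0]},{"gripper":60,"travel":[0,0,0],"rotation":[0,0,0]}])

```text
t: 16.55
tcp_pos: [0.4429, 0.3073, 0.0463]
tool_rot: [0.067, 0.998, 0.0, 0.002]
force: [-0.9, -0.0, 0.2]
finger_gap: 0.705
```

```bash
python3 - <<'E'
from h import *
delta([.442,.307,.004],172.4)
E
```

```text
t 16.55 tcp [0.4429 0.3073 0.0463] shift [ 1.  -0.5 42.3] turn [ 0.05  0.2  -0.06]
```

>>> send_rows(motion=[{"gripper":60,"travel":[1,-0.5,15],"rotation":[0,0.1,0]},{"gripper":60,"travel":[0,0,15],"rotation":[0,0,0]},{"gripper":60,"travel":[0,0,8],"rotation":[0,0,0]},{"gripper":60,"travel":[0,0,4],"rotation":[0,0,0]},{"gripper":45,"travel":[0,0,0],"rotation":[0,0,0]},{"gripper":30,"travel":[0,0,0],"rotation":[0,0,0]},{"gripper":18,"travel":[0,0,0],"rotation":[0,0,0]},{"gripper":18,"travel":[0,0,0],"rotation":[0,0,0]},{"gripper":18,"travel":[0,0,0],"rotation":[0,0,0]},{"gripper":18,"travel":[0,0,0],"rotation":[0,0,0]},{"gripper":18,"travel":[0,0,0],"rotation":[0,0,0]},{"gripper":18,"travel":[0,0,0],"rotation":[0,0,0]}], newtons=50)

```text
t: 17.55
tcp_pos: [0.4415, 0.3069, 0.0041]
tool_rot: [0.067, 0.998, 0.0, 0.001]
force: [0.8, -0.4, 6.4]
finger_gap: 0.265
```

```bash
python3 - <<'E'
from h import *
delta([.442,.307,.15],172.4); s=manip.sense(); print(s["force"],s["finger_gap"]*85.4)
E
```

```text
t 17.55 tcp [0.4415 0.3069 0.0041] shift [  -0.7    0.2 -145.9] turn [ 0.04  0.08 -0.06]
[ 0.77764124 -0.37984955  6.44165819] 22.64464408596627
```

>>> send_rows(motion=[{"gripper":18,"travel":[0,0,-6],"rotation":[0,0,0]},{"gripper":18,"travel":[0,0,-12],"rotation":[0,0,0]},{"gripper":18,"travel":[0,0,-20],"rotation":[0,0,0]},{"gripper":18,"travel":[0,0,-22],"rotation":[0,0,0]},{"gripper":18,"travel":[0,0,-22],"rotation":[0,0,0]},{"gripper":18,"travel":[0,0,-22],"rotation":[0,0,0]},{"gripper":18,"travel":[0,0,-20],"rotation":[0,0,0]},{"gripper":18,"travel":[0,0,-14],"rotation":[0,0,0]},{"gripper":18,"travel":[0,0,-6],"rotation":[0,0,0]},{"gripper":18,"travel":[-1,-6,0],"rotation":[0,0,0]},{"gripper":18,"travel":[-2,-12,0],"rotation":[0,0,0]},{"gripper":18,"travel":[-3,-18,0],"rotation":[0,0,0]}])

```text
t: 18.55
tcp_pos: [0.4411, 0.2696, 0.1463]
tool_rot: [0.066, 0.998, -0.0, -0.001]
force: [0.9, -0.7, -1.2]
finger_gap: 0.267
```

>>> send_rows(motion=[{"gripper":18,"travel":[-4,-22,0],"rotation":[0,0,0]},{"gripper":18,"travel":[-4,-22,0],"rotation":[0,0,0]},{"gripper":18,"travel":[-4,-22,0],"rotation":[0,0,0]},{"gripper":18,"travel":[-4,-22,0],"rotation":[0,0,0]},{"gripper":18,"travel":[-4,-22,0],"rotation":[0,0,0]},{"gripper":18,"travel":[-4,-22,0],"rotation":[0,0,0]},{"gripper":18,"travel":[-4,-22,0],"rotation":[0,0,0]},{"gripper":18,"travel":[-4,-22,0],"rotation":[0,0,0]},{"gripper":18,"travel":[-3,-18,0],"rotation":[0,0,0]},{"gripper":18,"travel":[-2,-12,0],"rotation":[0,0,0]},{"gripper":18,"travel":[-1,-6,0],"rotation":[0,0,0]},{"gripper":18,"travel":[0,0,0],"rotation":[0,0,0]}])

```text
t: 19.55
tcp_pos: [0.4504, 0.0534, 0.1463]
tool_rot: [0.068, 0.998, -0.0, -0.001]
force: [0.8, -0.3, -1.6]
finger_gap: 0.265
```

>>> send_rows(motion=[{"gripper":18,"travel":[0,0,0],"rotation":[0,0,0]},{"gripper":18,"travel":[0,0,0],"rotation":[0,0,0]},{"gripper":18,"travel":[0,0,0],"rotation":[0,0,0]}])

```text
t: 19.8
tcp_pos: [0.451, 0.0557, 0.147]
tool_rot: [0.066, 0.998, -0.0, -0.0]
force: [0.1, -0.7, -0.0]
finger_gap: 0.266
```

```bash
python3 - <<'E'
from h import *
delta([.450,.0443,.1176],172.4); print(manip.sense()["finger_gap"])
c=manip.calibration("wrist"); im=manip.snapshot("wrist")[...,::-1].copy(); cv2.imwrite("pics/w9.png",im); np.save("w9.npy",c,allow_pickle=True)
s=manip.snapshot("scene")[...,::-1].copy(); cv2.imwrite("pics/scene2.png",s)
a=cv2.resize(s[150:270,230:410],(600,400),interpolation=cv2.INTER_CUBIC)
cv2.imwrite("pics/combo2.png",np.hstack([cv2.resize(im,(0,0),fx=.3125,fy=.3125)[:0].reshape(0,200,3) if 0 else a, cv2.resize(im[190:400,250:390],(200,400),interpolation=cv2.INTER_CUBIC)]))
E
```

```text
t 19.80 tcp [0.451  0.0557 0.147 ] shift [ -0.5 -11.4  29.4] turn [-0.01 -0.06 -0.  ]
0.26636356872789513
```

View pics/combo2.png

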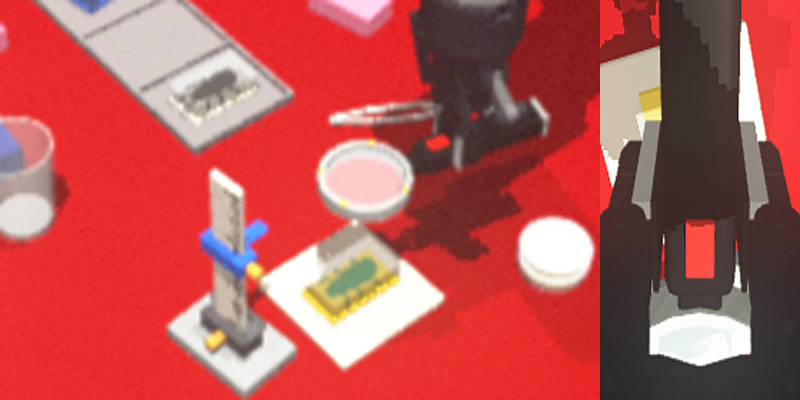

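```bash
python3 - <<'E'
from h import *
cs=manip.calibration("scene"); s=cv2.imread("pics/scene2.png"); tcp=manip.sense()["tcp_pos"]
y=np.radians(-7.6); g=np.array([tcp[0]+.078*np.cos(y),tcp[1]+.078*np.sin(y),tcp[2]+.0029])
hsv=cv2.cvtColor(s,cv2.COLOR_BGR2HSV).astype(int)
m=((hsv[...,1]>30)&(hsv[...,1]<120)&(hsv[...,2]>150)&((hsv[...,0]<12)|(hsv[...,0]>168))).astype(np.uint8); m[:190]=0;m[216:]=0;m[:,:322]=0;m[:,356:]=0
k=max(cv2.findContours(m,0,2)[0],key=cv2.contourArea); e=cv2.fitEllipse(cv2.convexHull(k)); print("pink",e,"pred",project(cs,g))
w=((hsv[...,1]<60)&(hsv[...,2]>110)).astype(np.uint8); w[:188]=0;w[218:]=0;w[:,:322]=0;w[:,356:]=0
k=max(cv2.findContours(w,0,2)[0],key=cv2.contourArea); print("rim",cv2.boundingRect(k),"pred top ring",[project(cs,g+[.036*np.cos(a),.036*np.sin(a),.007]).round(1).tolist() for a in np.arange(0,6.28,.785)])
c2=np.load("w2.npy",allow_pickle=True).item()
print("base w2",[plane(c2,q,.016)[:2].round(4).tolist() for q in[(493,215),(433,237),(449,271),(505,245)]])
for f in("w2","w7"):
    h=cv2.cvtColor(cv2.imread(f"pics/{f}.png"),cv2.COLOR_BGR2HSV); b=cv2.inRange(h,(105,120,60),(125,255,255)); 
    for k in cv2.findContours(b,0,2)[0]:
        if cv2.contourArea(k)>30: print(f,cv2.boundingRect(k),cv2.approxPolyDP(k,2,True).reshape(-1,2).tolist())
hb=cv2.inRange(hsv.astype(np.uint8),(100,110,60),(125,255,255)); hb[:205]=0;hb[236:]=0;hb[:,:285]=0;hb[:,318:]=0
k=max(cv2.findContours(hb,0,2)[0],key=cv2.contourArea); print("scene blue",cv2.approxPolyDP(k,1,True).reshape(-1,2).tolist())
# chafer block card in w7
c=np.load("w7.npy",allow_pickle=True).item(); h=cv2.cvtColor(cv2.imread("pics/w7.png"),cv2.COLOR_BGR2HSV); m=cv2.inRange(h,(18,60,60),(38,255,255)); m[:,300:]=0
k=max(cv2.findContours(m,0,2)[0],key=cv2.contourArea); bx=cv2.boxPoints(cv2.minAreaRect(k)); print("card",bx.tolist(),[plane(c,x,.010)[:2].round(4).tolist() for x in bx])
E
```

```text
pink ((338.8641662597656, 203.77960205078125), (13.618292808532715, 22.535104751586914), 94.1136703491211) pred [339.13260152 203.87197342]
rim (325, 192, 29, 26) pred top ring [[327.4, 207.7], [336.8, 212.5], [347.7, 211.0], [353.5, 204.2], [350.9, 196.4], [341.7, 191.9], [331.1, 193.3], [325.2, 199.7]]
base w2 [[0.6016, 0.0615], [0.6133, -0.0251], [0.675, -0.0106], [0.6534, 0.0738]]
w2 (245, 319, 75, 55) [[303, 319], [245, 334], [263, 373], [319, 358]]
w2 (488, 259, 45, 43) [[505, 259], [496, 262], [502, 277], [488, 284], [498, 301], [504, 299], [501, 292], [524, 283], [522, 280], [525, 278], [532, 287], [528, 283], [530, 276], [523, 270], [514, 273], [511, 271], [510, 274], [500, 272], [505, 268], [507, 270], [505, 263], [499, 263]]
w2 (150, 213, 32, 44) [[150, 213], [180, 251], [173, 256], [180, 253], [181, 250]]
w7 (166, 380, 35, 20) [[200, 397], [199, 393], [192, 392], [188, 380], [175, 383], [178, 394], [166, 399]]
w7 (0, 351, 15, 16) [[12, 351], [6, 356], [4, 351], [0, 356], [2, 366], [14, 357]]
scene blue [[309, 218], [304, 218], [304, 225], [302, 227], [294, 222], [292, 219], [291, 224], [302, 232], [302, 230], [306, 227], [304, 223]]
card [[209.23023986816406, 206.174072265625], [249.5288848876953, 202.21026611328125], [257.74554443359375, 285.746337890625], [217.44691467285156, 289.71014404296875]] [[0.4939, 0.0094], [0.485, 0.0506], [0.5841, 0.0638], [0.5943, 0.0186]]
```

```bash
python3 - <<'E'
from h import *
cs=manip.calibration("scene"); L=lambda f:np.load(f+".npy",allow_pickle=True).item()
R_=[ray(cs,(309,218.1)),ray(L("w2"),(500.5,260.5)),ray(L("w7"),(181.5,381.5))]
def solve(rs):
    A=0;b=0
    for o,d in rs:
        d=d/np.linalg.norm(d); M=np.eye(3)-np.outer(d,d); A=A+M; b=b+M@o
    return np.linalg.solve(A,b).round(4)
for i in([0,1],[0,2],[1,2],[0,1,2]): print(i,solve([R_[j] for j in i]))
for o,d in R_: print([ (o+d*(x-o[0])/d[0]).round(4).tolist() for x in(.598,.602,.606)])
# chafer top face height check by scene: yellow card centroid before occlusion
s=cv2.imread("pics/scene1.png"); h=cv2.cvtColor(s,cv2.COLOR_BGR2HSV); m=cv2.inRange(h,(18,60,60),(80,255,255)); m[:215]=0; m[255:]=0; m[:,:315]=0; m[:,355:]=0
k=max(cv2.findContours(m,0,2)[0],key=cv2.contourArea); bx=cv2.minAreaRect(k); print("scene chafer",bx,plane(cs,bx[0],.012).round(4),plane(cs,bx[0],.02).round(4))
delta([.450,.0443,.1176],172.4)
E
```

```text
[0, 1] [0.604  0.02   0.1187]
[0, 2] [0.605  0.0231 0.1229]
[1, 2] [0.6074 0.0203 0.1189]
[0, 1, 2] [0.6051 0.0209 0.1205]
[[0.598, 0.0131, 0.1076], [0.602, 0.0194, 0.1163], [0.606, 0.0257, 0.1249]]
[[0.598, 0.0145, 0.129], [0.602, 0.017, 0.1233], [0.606, 0.0196, 0.1176]]
[[0.598, 0.025, 0.1295], [0.602, 0.0235, 0.1261], [0.606, 0.022, 0.1226]]
scene chafer ((334.76922607421875, 235.65383911132812), (13.590153694152832, 26.625608444213867), 56.30992889404297) [0.5284 0.0352 0.012 ] [0.5323 0.0403 0.02  ]
t 19.90 tcp [0.4512 0.0557 0.1471] shift [ -0.3 -11.4  29.5] turn [-0.01 -0.03  0.01]
```

>>> send_rows(motion=[{"gripper":18,"travel":[0,-4,4],"rotation":[0,0,0]},{"gripper":18,"travel":[-0.3,-5,6],"rotation":[0,0,0]},{"gripper":18,"travel":[0,-2,7],"rotation":[0,0,0]},{"gripper":18,"travel":[0,0,7],"rotation":[0,0,0]},{"gripper":18,"travel":[0,0,4],"rotation":[0,0,0]},{"gripper":18,"travel":[0,0,2],"rotation":[0,0,0]},{"gripper":18,"travel":[0,0,0],"rotation":[0,0,0]},{"gripper":18,"travel":[0,0,0],"rotation":[0,0,0]},{"gripper":18,"travel":[0,0,0],"rotation":[0,0,0]},{"gripper":18,"travel":[0,0,0],"rotation":[0,0,0]},{"gripper":18,"travel":[0,0,0],"rotation":[0,0,0]},{"gripper":18,"travel":[0,0,0],"rotation":[0,0,0]}])

```text
t: 20.9
tcp_pos: [0.4504, 0.0441, 0.1174]
tool_rot: [0.067, 0.998, -0.0, 0.0]
force: [0.2, -0.1, -2.3]
finger_gap: 0.271
```

```bash
python3 - <<'E'
from h import *
delta([.4505,.0448,.1171],172.4)
cs=manip.calibration("scene"); s=manip.snapshot("scene")[...,::-1].copy(); cv2.imwrite("pics/scene3.png",s); st=manip.sense(); tcp=st["tcp_pos"]
y=np.radians(-7.6); g=np.array([tcp[0]+.078*np.cos(y),tcp[1]+.078*np.sin(y),tcp[2]+.0029]); print("glass",g.round(4),"pred px",project(cs,g).round(1),st["force"].round(1),st["finger_gap"],np.abs(st["qd"]).max())
hsv=cv2.cvtColor(s,cv2.COLOR_BGR2HSV).astype(int); p=project(cs,g).astype(int)
def box(m):
    k=max(cv2.findContours(m.astype(np.uint8),0,2)[0],key=cv2.contourArea); return cv2.boundingRect(k),cv2.minAreaRect(k)[0]
w=(hsv[...,1]<60)&(hsv[...,2]>110); z=np.zeros_like(w); z[p[1]-14:p[1]+6,p[0]-20:p[0]+20]=1
print("rim",box(w&z)[0],"pred top ring bbox",np.ptp(q:=np.array([project(cs,g+[.036*np.cos(a),.036*np.sin(a),.007]) for a in np.arange(0,6.28,.1)]),axis=0).round(1),q.min(0).round(1))
hb=cv2.inRange(hsv.astype(np.uint8),(100,110,60),(125,255,255)); hb[:205]=0;hb[236:]=0;hb[:,:285]=0;hb[:,318:]=0; print("blue now",box(hb)[0])
h1=cv2.cvtColor(cv2.imread("pics/scene1.png"),cv2.COLOR_BGR2HSV); hb=cv2.inRange(h1,(100,110,60),(125,255,255)); hb[:205]=0;hb[236:]=0;hb[:,:285]=0;hb[:,318:]=0; print("blue before",box(hb)[0])
E
```

```text
t 20.90 tcp [0.4504 0.0441 0.1174] shift [-0.   0.8  0.3] turn [-0.02  0.02 -0.06]
glass [0.5277 0.0337 0.1203] pred px [336.3 208.8] [ 0.3 -0.6 -1.7] 0.2706351746607779 0.0018173246904024897
rim (323, 197, 28, 17) pred top ring bbox [28.1 20.8] [322.4 196.8]
blue now (291, 217, 19, 16)
blue before (291, 217, 19, 16)
```

```bash
python3 -c "
from station import manip
print(manip.sign_off())"
```

```text
the job is handed in; nothing more can be done
None
```

The job is done and handed in at 20.9 s of the 72 s allowed. The sign-off gives no verdict, so what follows rests on my own checks.

- **Stag block:** it lies flat in the free tray place. The wrist camera showed its top face at about (0.503, -0.224), matching the place's centre.
- **Chafer block:** it lies flat in the middle of the tile. I estimate the block's centre at about (0.528, 0.035) and the tile's at (0.528, 0.034).
- **Magnifier:** it is held by its handle with the glass at about (0.528, 0.034, 0.120). The tool is level to within 0.1°. The rim in the last scene picture is within about 1 px of where it should appear. The arm was still, the force was only about 2 N, and the grip was holding.
- **Pointer:** its blue area in the scene picture was the same before and after the magnifier move.

**Less certain:**
- **Focal height:** the pairwise camera estimates of the pointer tip ran from 0.119 to 0.123 m, so the height is good to about 2 mm.
- **Card outline:** one yellow-card outline of the chafer in the last tile picture disagreed, because a finger and the tile edge corrupted it, so I did not use it.
- **Other bench things:** I did not measure the bystander items again at the end. I saw no sign of contact with them.
- **Viewing limit:** I used all 12 picture views, so the final checks were done numerically, without looking at the image.

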